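# Slide a test tile under the thickness gauge and take the reading

### The job

Push the blue tile flat along the table, in through the open mouth of the thickness gauge and under its low bridge, until its leading edge sits flush against the back stop; never lift or tip it. Then press the red plunger on top of the bridge all the way down and let it come up again. Do not press the plunger before the tile is home, and leave everything else on the table where it is.

Things in the scene. Friction and masses are not known exactly. Their poses are not given: they have to be found in the camera images.
- tile: glazed ceramic test tile, blue, loose, flat on the table: 90 mm (its x) by 140 mm (its y, the long way), 14 mm thick, about 0.25 to 0.5 kg. Origin at the centre of its underside. It goes into the gauge long way first, either end first.
- gauge: thickness gauge of grey and bare metal, fixed to the table. Origin on the table, straight below the middle of its bridge; z up. The tile enters from the gauge's -y side and slides along its +y. The bridge is 146 mm wide (x) and 40 mm deep (y -20 to +20 mm), 18 mm clear below, top 32 mm up. The tile is home when its origin is at this origin (x free between the posts), long way along y.
- mouth (a point): middle of the gauge's open mouth, on the table under the front edge of the bridge, 20 mm to -y of the gauge's origin. The two posts (15 mm wide, 40 mm deep) leave an opening 116 mm wide, x from -58 to +58 mm. When the tile is home, its rear 50 mm still stand out in front of the bridge.
- stop (a point): middle of the back stop's face, on the table, 70 mm to +y of the gauge's origin. The stop is a grey bar 146 mm wide, 20 mm high; side rails 12 mm high, 116 mm apart inside, join it to the posts. A low round dial (34 mm across, top 37 mm above the table) sits on the bridge at the gauge's x = +47 mm.
- plunger_top (a point): centre of the top face of the red plunger, 30 mm across, in the middle of the bridge, 54 mm above the table when up. It sits in a black collar, 46 mm across, whose top is 44 mm above the table. Press it straight down.
- plunger (a joint): how far the plunger is pressed: 0 m up, 0.006 m fully down; a spring, about 5 N at full travel, brings it back.
- cup: small white bisque cup, 72 mm across its rim, 58 mm tall; a bystander, leave it alone. Origin at the centre of its underside.
- jar: green glass jar, 60 mm across, 100 mm tall; a bystander, leave it alone. Origin at the centre of its underside.
- bowl: terracotta bowl, 120 mm across, 50 mm tall; a bystander, leave it alone. Origin at the centre of its underside.
- spatula: spatula lying flat, 200 mm long; a bystander, leave it alone. Origin at the centre of its underside.
- mould: small plaster sprig mould, a white block 36 x 46 x 22 mm; a bystander, leave it alone. Origin at the centre of its underside.
- sample: small terracotta glaze sample, a flat square 60 x 60 x 8 mm; a bystander, leave it alone. Origin at the centre of its underside.
Mind the look-alikes: they are no part of the job. Of the things shaped like the tile, the ceramic one is meant.

How it is judged:
By the outcome, as a careful person would: the job done as asked, in the order asked, and still so for the second after the job is handed in, with the robot touching nothing.
It also fails if it takes over 64 s, if anything falls off the work surface, if the arm or the gripper's body presses on something with over 40 N, if the wrist force passes 120 N, or if a joint passes its speed limit or range.

### The arm

A 7-joint arm with a two-finger parallel gripper is mounted at the origin on the work surface. World frame = base frame: x ahead of the robot, y to its left, z up, the work surface at z = 0. Lengths are in m, angles in rad, forces in N, time in s.
With the tool pointing down it reaches from about 0.4 to 0.875 m from the base axis. Payload 19.3 kg.
Tool frame: the origin (TCP) lies where the fingers leave the gripper's body, on its centre line; the fingertips stand bot.tip_reach ahead of it and the grasp point (between the pads) lies 54 mm ahead of it (bot.tip_reach is the distance from the TCP to the fingertips, in m); z points along the fingers, y is the line along which they close (so a half turn about z gives the same grasp; the last joint's range is limited). The gripper opens to 85 mm and grips with 20 to 120 N. Pads are 22 mm wide; open, the fingers measure 114 mm over their backs; the gripper's body (76 mm by 85 mm) begins 54 mm behind the grasp point. The pads swing forward as they close: fully open they stand 13 mm farther back than shut.
Start: joints at [-1.385, 0.521, -0.036, 1.599, 0.021, 1.021, -0.113], TCP at [0.158, 0.605, 0.304] pointing down, gripper open.
Joint ranges: [-2.91, 2.91], [-0.3, 2.13], [-1.5, 1.42], [0.17, 2.43], [-1.26, 4.41], [0.16, 1.93], [-2.52, 2.52]. Speed limits (rad/s): [1.89, 1.89, 2.39, 2.39, 3.01, 3.01, 3.01].

### API

Orientations are given as [roll, pitch, yaw] about the fixed x, y, z axes, in that order (R = Rz(yaw) Ry(pitch) Rx(roll)).
In Python, from workcell import bot gives the robot as it stands. The module is installed in compiled form; this text tells all that it offers.
- The arm moves only by the shell command python3 -m jog 'ROWS' [FORCE]. ROWS is JSON, a list that holds one entry, the list of rows, each a list of 7 numbers: the shift along the tool's x, y, z in mm, then the turn, a rotation vector about the tool's x, y, z in rad, then the opening, from 0 (shut) to 1 (fully open). In form: [[[tx, ty, tz, wx, wy, wz, fingers], ...]]. A call has 1 to 5 rows; each row shifts and turns the commanded pose from where the row before left it, along the tool's axes as they then stand; what a row does not reach is not made up. A row lasts 1/10 s, in which the tool goes at most 50 mm and 8.59 degrees, less where a joint would pass 70% of its speed; a pose out of reach is approached as far as the arm can. A call is refused whole if a number of a shift passes 50 or a number of a turn 0.15, either way. A call with a gripper value outside its range is refused whole. The fingers move at their own pace and stop on an object; FORCE is the grip in N (left out, the last holds). Time passes only in rows, so rows that do not move let the fingers close. It gives the time, the measured TCP pose, the force, the opening and the grip force at its end, in the units of the state.
- bot.observe(): the state, without advancing time (a new reading comes with each control period).
- bot.grab_frame(name): name is "scene" or "top" or "wrist"; returns a dict with "img" (480x640x3 uint8, red, green, blue), "intrinsics" (3x3 intrinsics, pixels), "R" (3x3) and "t" (3): a world point X has camera coordinates R X + t; the wrist camera has in their place "tool_from_camera" (4x4, takes a point from camera to tool coordinates, whose origin is the TCP and whose axes are the flange's). Camera axes: x right, y down, z forward; pixel columns grow to the right and rows downward; lengths in m; the calibration is good to about 2 mm. A picture is of the moment at which its call begins: read the wrist's pose just before it. There is no depth.
- bot.job_done(): hands the job in; it is judged then, once.
Trained networks look in a picture, given as the dict that the camera call returned (one of the last four; its "shot" number tells which), for a name from the list of things; names that differ only in an ending like _2 or _b are one class to them, and where a whole thing is asked for, a point or a joint stands for the part that bears it (a point fixed in the world has none). Each returns a list of dicts, best first, with "conf" (0 to 1); they miss things now and then, are a little off and sometimes report something else, mostly with a low value. They report only what shows in the picture. A call takes as long as a camera call. They do not tell look-alikes from the thing itself.
- bot.trace(query, picture): "region" (480x640 bool, what is visible of it).
- bot.spot_point(query, picture): "xyz" ([x, y, z] in m, in world coordinates, good to about 4 mm: a listed point, or the origin of a listed thing).
The state is a dict: "clock": time; "qpos": joint angles; "qd": joint speeds; "joint_efforts": joint torques, N m; "position": TCP position; "tool_rot": TCP orientation; "force": force on the tool from outside, world axes, zero at the start; "moment": the same for the moment, N m; "grip_width": finger opening in m; "finger_force": force on a finger pad.
Only numpy, scipy, OpenCV 4.12 (cv2) and the standard library are available. Lean on these libraries where they do the work, as an engineer would, in place of code of your own. Each camera call takes 0.05 s, during which the arm holds its last target. There are 200 camera calls.

## Working session

There is one attempt and no reset: what is moved stays moved. The work goes in short steps, Python scripts to look and compute and a shell command to move; the robot and the scene stay as the last step left them, time stands still between calls to the robot, and variables do not carry over. Pictures are saved under pics/ and viewed, at most 10 in all, crops included, and the job is handed in when it is done.

```bash
mkdir -p pics
cat > h.py <<'E'
import numpy as np, cv2
from workcell import bot
from scipy.spatial.transform import Rotation as Ro
def save(p,n): cv2.imwrite('pics/'+n,p['img'][:,:,::-1])
def ray(p,u,v,z):
    d=p['R'].T@np.linalg.inv(p['intrinsics'])@[u,v,1]; c=-p['R'].T@p['t']
    return c+d*(z-c[2])/d[2]
def proj(p,X):
    q=p['intrinsics']@(p['R']@np.array(X)+p['t']); return q[:2]/q[2]
E
python3 - <<'E'
from h import *
np.set_printoptions(precision=4,suppress=True)
s=bot.observe(); print(s['clock'],s['position'],s['tool_rot'],bot.tip_reach,s['grip_width'])
for n in ['top','scene']:
    p=bot.grab_frame(n); save(p,n+'1.png')
    for q in ['tile','gauge','mouth','stop','plunger_top','cup','jar','bowl','spatula','mould','sample']:
        print(n,q,[(np.round(r['xyz'],3),round(r['conf'],2)) for r in bot.spot_point(q,p)[:3]])
    for r in bot.trace('tile',p)[:3]:
        c=cv2.findContours(r['region'].astype(np.uint8),0,2)[0]; c=max(c,key=cv2.contourArea)
        print(cv2.minAreaRect(c),r['conf'])
        b=cv2.boxPoints(cv2.minAreaRect(c)); print([ray(p,u,v,.014)[:2].round(4) for u,v in b])
E
```

```text
0.0 [0.1581 0.6044 0.3033] [-3.1405  0.0001  2.8858] 0.0726 0.08544060879215011
top tile [(array([ 0.56 , -0.13 ,  0.001]), 0.9), (array([ 0.405,  0.107, -0.   ]), 0.89), (array([ 0.372, -0.222, -0.002]), 0.63)]
top gauge [(array([0.6  , 0.081, 0.003]), 0.85), (array([ 0.756, -0.175,  0.001]), 0.37)]
top mouth [(array([ 0.6  ,  0.065, -0.003]), 0.56)]
top stop [(array([ 0.596,  0.155, -0.002]), 0.87)]
top plunger_top [(array([0.604, 0.081, 0.056]), 0.42)]
top cup [(array([ 0.768,  0.   , -0.006]), 0.9)]
top jar [(array([0.428, 0.353, 0.001]), 0.63)]
top bowl [(array([0.682, 0.321, 0.   ]), 0.74)]
top spatula [(array([ 0.566, -0.377, -0.002]), 0.87)]
top mould [(array([ 0.389, -0.034, -0.003]), 0.61)]
top sample [(array([ 0.759, -0.175,  0.003]), 0.61)]
((353.85296630859375, 225.91177368164062), (41.47359085083008, 64.75701141357422), 75.96376037597656) 0.93
[array([ 0.5884, -0.0511]), array([ 0.622 , -0.1904]), array([ 0.5312, -0.2084]), array([ 0.4989, -0.0711])]
((397.5, 312.5), (67.0, 43.0), 90.0) 0.82
[array([ 0.4428, -0.1737]), array([ 0.4413, -0.2659]), array([ 0.301 , -0.2578]
[... 847 characters left out ...]
]), 0.76)]
scene sample [(array([ 0.765, -0.174, -0.   ]), 0.8)]
((261.623046875, 250.28463745117188), (65.11823272705078, 37.08638381958008), 29.744882583618164) 0.85
[array([ 0.6266, -0.1833]), array([ 0.5346, -0.2345]), array([ 0.4992, -0.0701]), array([ 0.5888, -0.028 ])]
((383.7195129394531, 277.9756164550781), (41.698394775390625, 61.220115661621094), 38.65980529785156) 0.84
[array([0.4902, 0.0821]), array([0.3297, 0.0428]), array([0.3305, 0.1438]), array([0.4857, 0.1758])]
((307.76922607421875, 135.65383911132812), (47.42686462402344, 33.282012939453125), 56.30992889404297) 0.7
[array([ 0.2452, -0.4396]), array([ 0.1341, -0.4505]), array([ 0.1934, -0.278 ]), array([ 0.2961, -0.2727])]
```

View pics/top1.png

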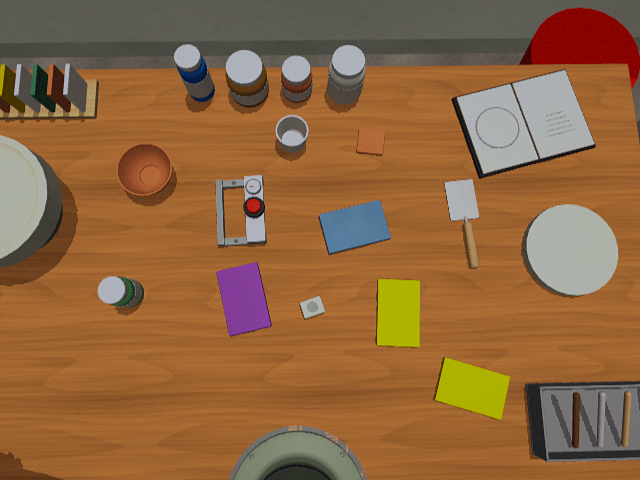

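View pics/scene1.png

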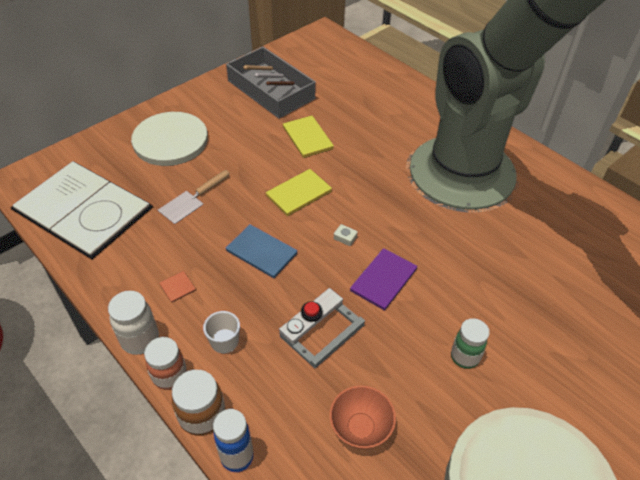

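The top view shows the blue tile at (354,227). The gauge is at (241,211), its plunger at (254,207), and its mouth faces image right (world −y). The purple tile at (244,298) and the two yellow ones are look-alikes. Next I'll measure the gauge's yaw and position more closely.

Run:
```python
from h import *
np.set_printoptions(precision=4,suppress=True)
from scipy.optimize import minimize
p=bot.grab_frame('top')
r=bot.trace('gauge',p)[0]['region'].astype(np.uint8)
# fit silhouettes: boxes (x0,x1,y0,y1,h)
G=[(-.073,.073,-.02,.02,.032,.018),(-.073,-.058,-.02,.02,.032,0),(.058,.073,-.02,.02,.032,0),(-.073,.073,.07,.085,.02,0),(-.066,-.058,.0,.08,.012,0),(.058,.066,.0,.08,.012,0)]
T=[(-.045,.045,-.07,.07,.014,0)]
def sil(B,x,y,th,S=4):
    m=np.zeros((480*S,640*S),np.uint8); c,s=np.cos(th),np.sin(th)
    for x0,x1,y0,y1,h,l in B:
        P=np.array([proj(p,[x+c*a-s*b,y+s*a+c*b,z]) for a in(x0,x1) for b in(y0,y1) for z in(l,h)])
        cv2.fillConvexPoly(m,cv2.convexHull(np.round(P*S+S/2).astype(np.int32)),1)
    return m
def fit(B,reg,x0):
    R4=cv2.resize(reg,None,fx=4,fy=4,interpolation=cv2.INTER_NEAREST)
    f=lambda v:np.sum(sil(B,*v)!=R4)/16
    o=minimize(f,x0,method='Nelder-Mead',options=dict(initial_simplex=np.array(x0)+np.array([[0,0,0],[.01,0,0],[0,.01,0],[0,0,.1]])))
    return o.x,o.fun
g,e=fit(G,r,[.6,.085,.04]); print('gauge',g,np.degrees(g[2]),e,r.sum())
t=[a['region'] for a in bot.trace('tile',p) if a['region'][227,354]][0].astype(np.uint8)
q,e2=fit(T,t,[.56,-.13,.23]); print('tile',q,np.degrees(q[2]),e2,t.sum())
im=p['img'][:,:,::-1].copy(); im=cv2.resize(im[150:270,200:400],None,fx=4,fy=4,interpolation=cv2.INTER_CUBIC)
for B,v in((G,g),(T,q)):
    c=cv2.findContours(sil(B,*v)[600:1080,800:1600],cv2.RETR_LIST,2)[0]; cv2.drawContours(im,c,-1,(0,255,0),1)
cv2.imwrite('pics/c1.png',im)
```

```text
gauge [0.6004 0.0852 0.0439] 2.515827266377274 319.8125 2355
tile [ 0.5612 -0.1306  0.2358] 13.51150373064908 78.5625 2710
```

View pics/c1.png

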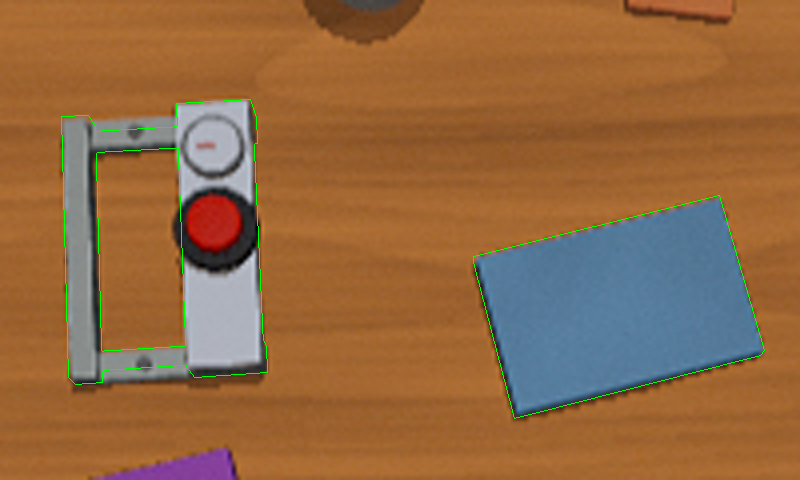

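The fitted outlines lie on the edges in the picture: gauge at (0.600, 0.085) with yaw 2.5°, tile at (0.561, −0.131) with yaw 13.5°. I'll approach the tile's −x side first.

```bash
python3 -m jog '[[[0,0,0,0,0,-0.1,1],[0,0,0,0,0,-0.1,1],[0,0,0,0,0,-0.104,1],[-33,-27,0,0,0,0,1],[-33,-27,0,0,0,0,1]]]'; python3 -m jog '[[[-33,-27,0,0,0,0,1],[-33,-27,0,0,0,0,1],[-33,-27,0,0,0,0,1],[-33,-27,0,0,0,0,1],[-33,-27,0,0,0,0,1]]]'
python3 -m jog '[[[-33,-27,0,0,0,0,1],[-33,-27,0,0,0,0,1],[-33,-27,0,0,0,0,1],[0,0,0,0,0,0,1]]]'
python3 -c "
from h import *
s=bot.observe();print(s['qpos'],bot.tip_reach)"
```

```text
clock: 1.95
position: [0.2268, 0.5535, 0.3037]
tool_rot: [3.142, -0.0, -3.091]
force: [1.0, 0.4, -0.1]
grip_width: 0.0849
finger_force: 0.0
clock: 2.45
position: [0.3992, 0.4258, 0.3041]
tool_rot: [3.141, 0.0, -3.093]
force: [2.1, 0.4, -0.3]
grip_width: 0.0857
finger_force: 0.0
clock: 2.85
position: [0.5053, 0.3461, 0.3038]
tool_rot: [-3.14, 0.002, -3.101]
force: [-0.5, 0.2, -0.2]
grip_width: 0.0851
finger_force: 0.0
[-0.67849822  0.50105875 -0.02892089  1.63519414  0.0197342   1.00544843
  0.89735299] 0.0726
```

```bash
for i in 1 ; do python3 -m jog '[[[5,-48,14,0,0,0,1],[5,-48,14,0,0,0,1],[5,-48,14,0,0,0,1],[5,-48,14,0,0,0,1],[5,-48,14,0,0,0,1]]]'; python3 -m jog '[[[5,-48,14,0,0,0,1],[5,-48,14,0,0,0,1],[5,-48,14,0,0,0,1],[5,-48,14,0,0,0,1],[5,-48,14,0,0,0,1]]]'; done
python3 -m jog '[[[0,0,0,0,0,0,1],[0,0,0,0,0,0,1]]]'
python3 -c "
from h import *
s=bot.observe();print(s['qpos'],s['position'],s['tool_rot']);p=bot.grab_frame('wrist');save(p,'w1.png');print(p['tool_from_camera'])"
```

```text
clock: 3.35
position: [0.487, 0.1094, 0.234]
tool_rot: [3.142, 0.001, -3.093]
force: [1.8, 0.5, 0.7]
grip_width: 0.0855
finger_force: 0.0
clock: 3.85
position: [0.4738, -0.1304, 0.1642]
tool_rot: [-3.141, 0.001, -3.093]
force: [0.5, 0.2, 0.2]
grip_width: 0.0853
finger_force: 0.0
clock: 4.05
position: [0.4738, -0.1297, 0.1643]
tool_rot: [3.142, -0.001, -3.096]
force: [-0.1, 0.6, 0.9]
grip_width: 0.0857
finger_force: 0.0
[ 1.47988296e-01  5.28420090e-01 -1.86685904e-03  2.06089486e+00
  1.86114639e-03  5.52812572e-01  1.76090986e+00] [ 0.47376934 -0.1297413   0.16430665] [ 3.14152642e+00 -5.30432588e-04 -3.09627073e+00]
[[ 5.77967363e-04 -9.51039803e-01 -3.09067888e-01  7.88800548e-02]
 [ 9.99999814e-01  4.90115339e-04  3.61888324e-04 -1.43529748e-03]
 [-1.92691287e-04 -3.09068040e-01  9.51039910e-01 -7.14626060e-02]
 [ 0.00000000e+00  0.00000000e+00  0.00000000e+00  1.00000000e+00]]
```

View pics/w1.png

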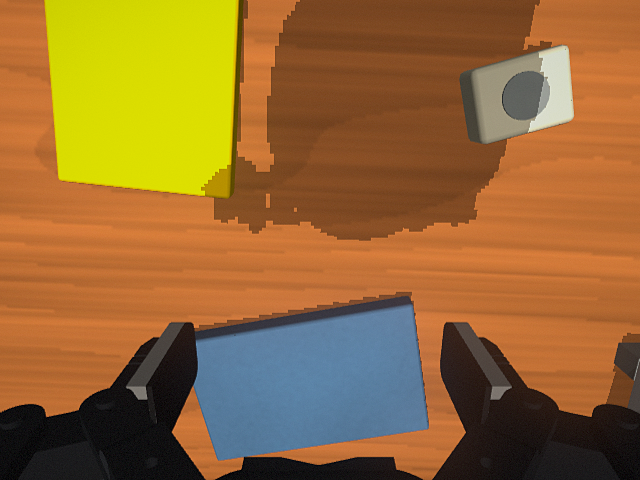

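The wrist view shows the tile's near edge from (195,335) to (412,295), with both fingers clear of it. I'll go down now.

```bash
python3 -m jog '[[[1,0,30,0,0,0,1],[1,0,30,0,0,0,1],[0,0,22,0,0,0,1],[0,0,4,0,0,0,1],[0,0,0,0,0,0,1]]]'; python3 -m jog '[[[0,0,2,0,0,0,1],[0,0,2,0,0,0,1],[0,0,0,0,0,0,1]]]'
python3 -c "
from h import *
p=bot.grab_frame('wrist');save(p,'w2.png')"
```

```text
clock: 4.6
position: [0.4723, -0.1277, 0.0787]
tool_rot: [3.141, -0.0, -3.092]
force: [-0.0, 0.3, 0.6]
grip_width: 0.0853
finger_force: 0.0
clock: 4.9
position: [0.4724, -0.1287, 0.0751]
tool_rot: [-3.141, 0.001, -3.093]
force: [-0.0, 0.7, 0.2]
grip_width: 0.0854
finger_force: 0.0
```

View pics/w2.png

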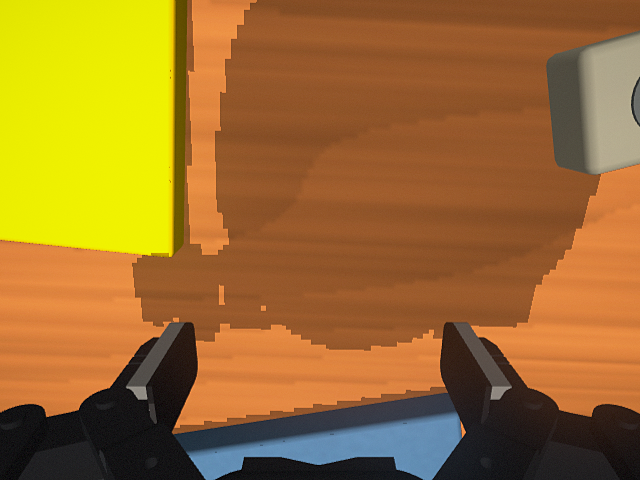

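Neither finger touches the table yet. I'll step down until there is contact.

```bash
python3 -m jog '[[[0,0,2,0,0,0,1],[0,0,0,0,0,0,1]]]'; python3 -m jog '[[[0,0,1.5,0,0,0,1],[0,0,0,0,0,0,1]]]'
```

```text
clock: 5.15
position: [0.4721, -0.1287, 0.0726]
tool_rot: [-3.142, 0.0, -3.094]
force: [0.9, 1.2, -0.0]
grip_width: 0.0854
finger_force: 0.0
clock: 5.35
position: [0.472, -0.1287, 0.0709]
tool_rot: [3.142, -0.0, -3.093]
force: [-0.7, -0.6, -0.4]
grip_width: 0.0854
finger_force: 0.0
```

```bash
python3 -m jog '[[[0,0,3,0,0,0,1],[0,0,2,0,0,0,1],[0,0,0,0,0,0,1]]]'; python3 -m jog '[[[0,0,1,0,0,0,1],[0,0,1,0,0,0,1],[0,0,0,0,0,0,1]]]'
```

```text
clock: 5.65
position: [0.4719, -0.1287, 0.0658]
tool_rot: [3.141, -0.001, -3.093]
force: [0.4, 0.3, -0.3]
grip_width: 0.0853
finger_force: 0.0
clock: 5.95
position: [0.472, -0.1287, 0.064]
tool_rot: [3.142, -0.0, -3.093]
force: [0.3, -0.4, -0.1]
grip_width: 0.0851
finger_force: 0.0
```

```bash
python3 -m jog '[[[-8,0,0,0,0,0,1],[-8,0,0,0,0,0,1],[-8,0,0,0,0,0,1],[-8,0,0,0,0,0,1],[-8,0,0,0,0,0,1]]]'; python3 -m jog '[[[-8,0,0,0,0,0,1],[-8,0,0,0,0,0,1],[-8,0,0,0,0,0,1],[-6,0,0,0,0,0,1],[0,0,0,0,0,0,1]]]'
cat > m.py <<'E'
from h import *
from scipy.optimize import minimize
np.set_printoptions(precision=4,suppress=True)
g=np.array([.6004,.0852,.0439])
def tile(x0,cam='top'):
    p=bot.grab_frame(cam); save(p,f"{cam}_{int(bot.observe()['clock']*100)}.png")
    best=None
    c=lambda v:np.array([[v[0]+np.cos(v[2])*a-np.sin(v[2])*b,v[1]+np.sin(v[2])*a+np.cos(v[2])*b,z] for a in(-.045,.045) for b in(-.07,.07) for z in(0,.014)])
    hsv=cv2.cvtColor(p['img'],cv2.COLOR_RGB2HSV)
    m=((hsv[...,0]>98)&(hsv[...,0]<116)&(hsv[...,1]>70)).astype(np.uint8)
    n,l,st,ce=cv2.connectedComponentsWithStats(m)
    u=proj(p,[*x0[:2],.014]); k=min([i for i in range(1,n) if st[i,4]>150],key=lambda i:np.hypot(*(ce[i]-u)))
    R4=cv2.resize((l==k).astype(np.uint8),None,fx=4,fy=4,interpolation=0)
    def f(v):
        s=np.zeros_like(R4); P=np.array([proj(p,X) for X in c(v)])
        cv2.fillConvexPoly(s,cv2.convexHull(np.round(P*4+2).astype(np.int32)),1); return np.sum(s!=R4)/16
    o=minimize(f,x0,method='Nelder-Mead',options=dict(initial_simplex=np.array(x0)+np.array([[0,0,0],[.012,0,0],[0,.012,0],[0,0,.1]])))
    v=o.x; d=v[:2]-g[:2]; C,S=np.cos(g[2]),np.sin(g[2])
    print('tile',v,'in gauge mm',1e3*np.array([C*d[0]+S*d[1],-S*d[0]+C*d[1]]),'dyaw deg',np.degrees(v[2]-g[2]),'err',o.fun,st[k,4])
E
python3 -c "
from m import *
tile([.6,-.13,.05])"
```

```text
clock: 6.45
position: [0.5127, -0.1266, 0.064]
tool_rot: [3.141, -0.0, -3.093]
force: [-1.4, 0.4, 0.5]
grip_width: 0.0856
finger_force: 0.7
clock: 6.95
position: [0.543, -0.1252, 0.0642]
tool_rot: [-3.141, 0.001, -3.093]
force: [-0.5, -0.4, 0.5]
grip_width: 0.0853
finger_force: 0.0
tile [ 1.3492 -0.1346 -3.3759] in gauge mm [ 738.418  -252.4419] dyaw deg -195.94159222497447 err 359.0 359
```

```bash
ls pics
python3 - <<'E'
from h import *
im=cv2.imread('pics/'+[f for f in __import__('os').listdir('pics') if f.startswith('top_')][0])
cv2.imwrite('pics/c2.png',cv2.resize(im[150:270,200:400],None,fx=4,fy=4,interpolation=2))
h=cv2.cvtColor(im,cv2.COLOR_BGR2HSV); print(h[190:240:6,330:400:8].tolist())
E
```

```text
c1.png
scene1.png
top1.png
top_700.png
w1.png
w2.png
[[[42, 39, 98], [41, 43, 94], [41, 46, 88], [45, 46, 88], [38, 38, 73], [41, 42, 85], [44, 49, 89], [48, 46, 95], [44, 47, 93]], [[42, 50, 113], [43, 42, 110], [40, 48, 112], [41, 47, 104], [43, 43, 107], [42, 42, 104], [43, 52, 103], [39, 44, 98], [41, 43, 95]], [[41, 47, 119], [41, 45, 119], [39, 46, 116], [41, 45, 118], [42, 45, 114], [43, 42, 116], [41, 47, 113], [41, 46, 110], [45, 41, 111]], [[40, 44, 123], [45, 45, 124], [44, 41, 123], [40, 47, 124], [39, 45, 120], [42, 46, 123], [41, 46, 121], [41, 47, 119], [44, 44, 117]], [[41, 41, 130], [42, 45, 129], [41, 44, 127], [44, 40, 127], [40, 46, 128], [42, 45, 125], [44, 48, 127], [40, 43, 124], [42, 45, 124]], [[42, 45, 130], [43, 48, 132], [42, 45, 131], [43, 46, 132], [43, 42, 129], [40, 49, 130], [43, 48, 132], [42, 43, 130], [41, 45, 126]], [[39, 44, 133], [42, 44, 134], [42, 44, 132], [39, 46, 133], [41, 47, 129], [42, 43, 130], [38, 43, 129], [40, 47, 130], [43, 46, 133]], [[40, 44, 133], [42, 43, 135], [44, 46, 134], [43, 43, 135], [43, 44, 134], [40, 44, 134], [41, 45, 135], [41, 46, 133], [43, 40, 134]], [[42, 43, 138], [43, 49, 136], [43, 45, 136], [43, 43, 137], [41, 45, 137], [40, 47, 136], [40, 42, 133], [43, 45, 137], [41, 42, 133]]]
```

View pics/c2.png

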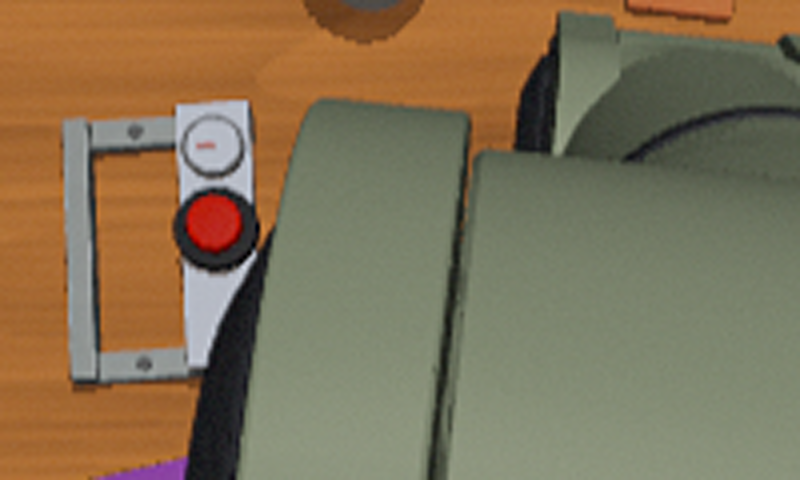

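From the top camera the arm now hides the tile. I'll measure from the scene camera instead.

```bash
python3 -c "
from m import *
tile([.6,-.13,.05],'scene')
im=cv2.imread('pics/scene_705.png') if __import__('os').path.exists('pics/scene_705.png') else None
print(__import__('os').listdir('pics'))"
```

```text
tile [ 0.5995 -0.1392  0.0466] in gauge mm [ -10.7018 -224.1861] dyaw deg 0.15528102461795934 err 255.8125 1932
['w2.png', 'scene_705.png', 'c2.png', 'top_700.png', 'top1.png', 'scene1.png', 'c1.png', 'w1.png']
```

```bash
python3 -m jog '[[[-5,0,0,0,0,0,1],[-5,0,0,0,0,0,1],[0,0,0,0,0,0,1],[20,0,0,0,0,0,1],[0,0,-30,0,0,0,1]]]'; python3 -m jog '[[[0,0,-40,0,0,0,0.6],[-19,-27,0,0,0,0,0.6],[-19,-27,0,0,0,0,0.6],[-19,-27,0,0,0,0,0.6],[-20,-29,0,0,0,0,0.6]]]'
python3 -m jog '[[[0,0,0,0,0,0.15,0.6],[0,0,0,0,0,0.15,0.6],[0,0,0,0,0,0.15,0.6],[0,0,0,0,0,0.15,0.6],[0,0,0,0,0,0.15,0.6]]]'
python3 -m jog '[[[0,0,0,0,0,0.15,0.6],[0,0,0,0,0,0.15,0.6],[0,0,0,0,0,0.15,0.6],[0,0,0,0,0,0.15,0.6],[0,0,0,0,0,0.15,0.6]]]'
python3 -m jog '[[[0,0,0,0,0,0.075,0.6],[0,0,0,0,0,0,0.6]]]'
python3 -c "
from m import *
tile([.61,-.13,.05],'scene')
s=bot.observe();print(s['qpos'],s['tool_rot'])
p=bot.grab_frame('wrist');save(p,'w3.png')"
```

```text
clock: 7.55
position: [0.5288, -0.1257, 0.0917]
tool_rot: [3.141, -0.006, -3.094]
force: [0.3, 0.9, 0.7]
grip_width: 0.0854
finger_force: 0.0
clock: 8.05
position: [0.615, -0.2329, 0.1344]
tool_rot: [3.142, 0.001, -3.093]
force: [0.8, 0.9, 0.0]
grip_width: 0.0514
finger_force: 0.0
clock: 8.55
position: [0.6143, -0.232, 0.1342]
tool_rot: [3.141, 0.0, 2.434]
force: [0.9, 1.0, -0.1]
grip_width: 0.0512
finger_force: 0.0
clock: 9.05
position: [0.6144, -0.2319, 0.1342]
tool_rot: [3.141, 0.0, 1.684]
force: [-0.3, 0.8, -0.6]
grip_width: 0.051
finger_force: 0.0
clock: 9.25
position: [0.6144, -0.2316, 0.134]
tool_rot: [-3.142, 0.0, 1.614]
force: [-0.3, 0.5, 0.2]
grip_width: 0.0513
finger_force: 0.0
tile [ 0.6103 -0.1396  0.0507] in gauge mm [   0.0066 -224.968 ] dyaw deg 0.38740442572652006 err 259.0625 1946
[ 0.0141  0.8219  0.4093  1.6428 -0.4327  0.768   0.6683] [-3.1416  0.0002  1.6171]
```

View pics/w3.png

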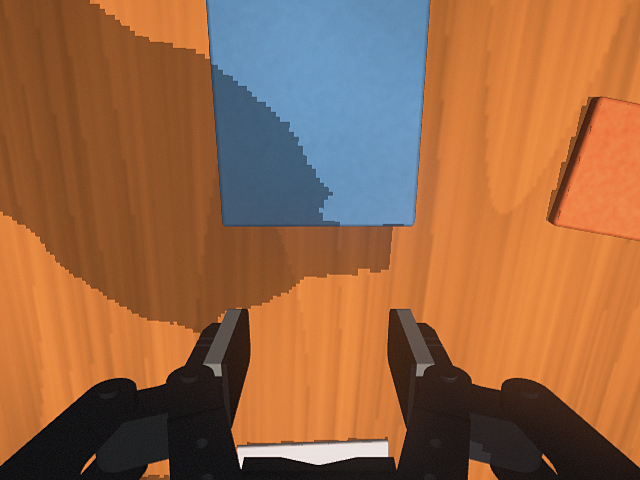

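The wrist view shows the tile square to the tool, with its rear edge from (222,225) to (415,225) and the fingers centred behind it. I'll go down and then push.

```bash
python3 -m jog '[[[0,0,30,0,0,0,0.6],[0,0,24,0,0,0,0.6],[0,0,4,0,0,0,0.6],[0,0,0,0,0,0,0.6]]]'; python3 -m jog '[[[0,0,2,0,0,0,0.6],[0,0,2,0,0,0,0.6],[0,0,0,0,0,0,0.6]]]'; python3 -m jog '[[[0,0,1,0,0,0,0.6],[0,0,1,0,0,0,0.6],[0,0,0,0,0,0,0.6]]]'
```

```text
clock: 9.75
position: [0.614, -0.2322, 0.076]
tool_rot: [-3.141, -0.0, 1.616]
force: [-0.8, -0.5, 0.2]
grip_width: 0.0513
finger_force: 0.0
clock: 10.05
position: [0.6145, -0.232, 0.0726]
tool_rot: [3.141, 0.0, 1.615]
force: [-1.0, 0.3, -0.3]
grip_width: 0.051
finger_force: 0.0
clock: 10.35
position: [0.6142, -0.2319, 0.0701]
tool_rot: [-3.142, 0.0, 1.615]
force: [0.2, 0.0, 0.2]
grip_width: 0.0515
finger_force: 0.0
```

```bash
python3 -m jog '[[[6,0,0,0,0,0,0.6],[8,0,0,0,0,0,0.6],[8,0,0,0,0,0,0.6],[8,0,0,0,0,0,0.6],[8,0,0,0,0,0,0.6]]]';python3 -m jog '[[[8,0,0,0,0,0,0.6],[8,0,0,0,0,0,0.6],[8,0,0,0,0,0,0.6],[8,0,0,0,0,0,0.6],[8,0,0,0,0,0,0.6]]]';python3 -m jog '[[[8,0,0,0,0,0,0.6],[8,0,0,0,0,0,0.6],[8,0,0,0,0,0,0.6],[8,0,0,0,0,0,0.6],[0,0,0,0,0,0,0.6]]]'
python3 -c "
from m import *
tile([.603,-.03,.05],'scene')"
```

```text
clock: 10.85
position: [0.6125, -0.1931, 0.0701]
tool_rot: [-3.142, 0.0, 1.615]
force: [-0.0, -2.0, -0.8]
grip_width: 0.0513
finger_force: 0.8
clock: 11.35
position: [0.6107, -0.1534, 0.0701]
tool_rot: [-3.142, 0.0, 1.615]
force: [-0.3, -1.7, -1.2]
grip_width: 0.0512
finger_force: 0.8
clock: 11.85
position: [0.6095, -0.1205, 0.0701]
tool_rot: [-3.142, -0.001, 1.616]
force: [-0.2, -0.3, 0.1]
grip_width: 0.0513
finger_force: 0.0
tile [ 0.6055 -0.0409  0.051 ] in gauge mm [  -0.4589 -126.2298] dyaw deg 0.4046128821227693 err 270.5625 2149
```

```bash
python3 -m jog '[[[6,0,0,0,0,0,0.6],[8,0,0,0,0,0,0.6],[8,0,0,0,0,0,0.6],[8,0,0,0,0,0,0.6],[8,0,0,0,0,0,0.6]]]';python3 -m jog '[[[8,0,0,0,0,0,0.6],[8,0,0,0,0,0,0.6],[8,0,0,0,0,0,0.6],[8,0,0,0,0,0,0.6],[8,0,0,0,0,0,0.6]]]';python3 -m jog '[[[8,0,0,0,0,0,0.6],[8,0,0,0,0,0,0.6],[8,0,0,0,0,0,0.6],[8,0,0,0,0,0,0.6],[0,0,0,0,0,0,0.6]]]'
for i in 1 2 3; do python3 -m jog '[[[2,0,0,0,0,0,0.6],[2,0,0,0,0,0,0.6]]]' | grep -E "posi|forc"; done
```

```text
clock: 12.4
position: [0.6077, -0.0834, 0.0702]
tool_rot: [3.141, 0.0, 1.615]
force: [0.4, -2.6, 1.8]
grip_width: 0.0513
finger_force: 1.6
clock: 12.9
position: [0.6059, -0.0435, 0.0701]
tool_rot: [-3.142, 0.0, 1.615]
force: [0.9, -3.6, 2.4]
grip_width: 0.0511
finger_force: 1.6
clock: 13.4
position: [0.6044, -0.0104, 0.0699]
tool_rot: [-3.141, -0.001, 1.616]
force: [-0.2, 0.4, -0.2]
grip_width: 0.0514
finger_force: 0.0
position: [0.6042, -0.0083, 0.07]
force: [1.0, -1.7, -1.3]
finger_force: 0.8
position: [0.6041, -0.0042, 0.07]
force: [0.4, -1.5, -1.6]
finger_force: 0.7
position: [0.604, -0.0001, 0.07]
force: [1.1, -1.4, -1.1]
finger_force: 0.7
```

Contact with the stop should come about 4 mm further on, so I'll use small steps.

```bash
for i in 1 2 3 4; do python3 -m jog '[[[1,0,0,0,0,0,0.6],[0,0,0,0,0,0,0.6]]]' | grep -E "posi|force: \["; done
```

```text
position: [0.604, 0.0011, 0.0701]
force: [0.1, -0.1, -0.0]
position: [0.604, 0.0018, 0.0702]
force: [-0.3, -0.4, -0.3]
position: [0.6039, 0.0028, 0.0702]
force: [-0.6, -0.9, -0.1]
position: [0.6039, 0.0036, 0.0701]
force: [0.8, -3.1, 0.1]
```

```bash
for i in 1 2 3; do python3 -m jog '[[[1,0,0,0,0,0,0.6],[0,0,0,0,0,0,0.6]]]' | grep -E "posi|force: \["; done
```

```text
position: [0.604, 0.0038, 0.0702]
force: [0.9, -7.9, -1.0]
position: [0.604, 0.0039, 0.0702]
force: [1.7, -11.6, -1.6]
position: [0.6041, 0.0041, 0.0703]
force: [2.6, -15.7, -1.9]
```

The force rose right where the stop should be (TCP y 0.004), so the tile is flush. I'll retract, rise, shut the fingers and check.

```bash
python3 -m jog '[[[-10,0,0,0,0,0,0.6],[-30,0,0,0,0,0,0.6],[0,0,-50,0,0,0,0],[0,0,-50,0,0,0,0],[0,0,0,0,0,0,0]]]';python3 -m jog '[[[0,0,0,0,0,0,0],[0,0,0,0,0,0,0],[0,0,0,0,0,0,0]]]'
python3 -c "
from m import *
p=bot.grab_frame('scene');save(p,'s4.png')
for q in['plunger_top','tile','gauge']: print(q,[(np.round(r['xyz'],4),round(r['conf'],2)) for r in bot.spot_point(q,p)[:3]])
cv2.imwrite('pics/c4.png',cv2.resize(p['img'][200:380,210:430,::-1],None,fx=3,fy=3,interpolation=2))
w=bot.grab_frame('wrist')
for q in['plunger_top']: print(q,[(np.round(r['xyz'],4),round(r['conf'],2)) for r in bot.spot_point(q,w)[:3]])
"
```

```text
clock: 15.9
position: [0.6076, -0.0338, 0.1757]
tool_rot: [3.134, -0.0, 1.614]
force: [0.1, -0.7, -0.4]
grip_width: 0.008
finger_force: 0.0
clock: 16.2
position: [0.605, -0.033, 0.169]
tool_rot: [-3.14, -0.0, 1.615]
force: [-0.7, 0.8, 0.2]
grip_width: -0.0002
finger_force: 0.0
plunger_top [(array([0.596 , 0.0867, 0.0547]), 0.57)]
tile [(array([ 0.4065,  0.1089, -0.0032]), 0.8), (array([ 0.3712, -0.2179, -0.0021]), 0.66), (array([ 0.2144, -0.3644,  0.0022]), 0.53)]
gauge [(array([0.5999, 0.0862, 0.0013]), 0.84)]
plunger_top []
```

View pics/c4.png

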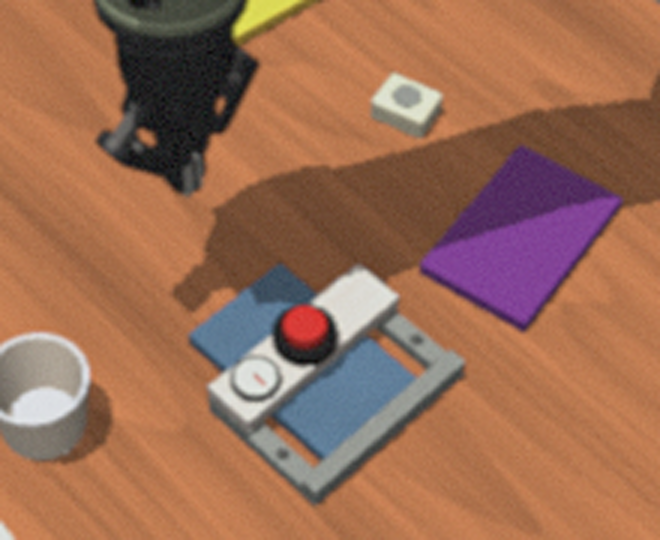

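The crop shows the tile's leading edge along the stop, between (325,460) and (415,380), and the plunger up at (305,330). Next I'll move over the plunger and press.

```bash
python3 -m jog '[[[30,0,0,0,0,0,0],[30,0,0,0,0,0,0],[30,0,0,0,0,0,0],[28.5,0,0,0,0,0,0],[0,0,0,0,0,0,0]]]'; python3 -m jog '[[[0,0,20,0,0,0,0],[0,0,14,0,0,0,0],[0,0,4,0,0,0,0],[0,0,0,0,0,0,0]]]'; for i in 1 2 3 4; do python3 -m jog '[[[0,0,2,0,0,0,0],[0,0,0,0,0,0,0]]]' | grep -E "posi|force: \["; done
```

```text
clock: 17.0
position: [0.5999, 0.0898, 0.1697]
tool_rot: [-3.141, -0.002, 1.62]
force: [0.0, -0.1, 0.2]
grip_width: 0.0003
finger_force: 0.0
clock: 17.4
position: [0.6, 0.0846, 0.1315]
tool_rot: [-3.14, 0.0, 1.614]
force: [0.1, 0.4, 1.0]
grip_width: -0.0005
finger_force: 0.0
position: [0.6004, 0.0851, 0.1304]
force: [-1.0, 0.5, 0.6]
position: [0.6003, 0.0853, 0.1281]
force: [1.3, -0.4, 0.6]
position: [0.6004, 0.0852, 0.126]
force: [1.2, 0.4, 1.1]
position: [0.6004, 0.0852, 0.124]
force: [0.4, 0.9, 2.8]
```

```bash
for i in 1 2 3 4 ; do python3 -m jog '[[[0,0,1.5,0,0,0,0],[0,0,0,0,0,0,0]]]' | grep -E "posi|force: \["; done
```

```text
position: [0.6004, 0.0852, 0.1226]
force: [0.7, -0.5, 3.7]
position: [0.6004, 0.0852, 0.121]
force: [0.3, 0.2, 4.3]
position: [0.6005, 0.0852, 0.1205]
force: [-4.3, 1.7, 19.7]
position: [0.6006, 0.0852, 0.1201]
force: [-11.3, -0.3, 42.1]
```

The plunger bottomed out at TCP z 0.1205, which is the full 6 mm. I'll release it and back away.

```bash
python3 -m jog '[[[0,0,-5,0,0,0,0],[0,0,-5,0,0,0,0],[0,0,-10,0,0,0,0],[0,0,-30,0,0,0,0],[0,0,-40,0,0,0,0]]]'; python3 -m jog '[[[-40,0,0,0,0,0,0],[-40,0,0,0,0,0,0],[-40,0,0,0,0,0,0],[-40,0,0,0,0,0,0],[0,0,0,0,0,0,0]]]'
python3 -c "
from m import *
p=bot.grab_frame('scene')
for q in['plunger_top','cup','jar','bowl','spatula','mould','sample','stop']: print(q,[(np.round(r['xyz'],3),round(r['conf'],2)) for r in bot.spot_point(q,p)[:1]])
cv2.imwrite('pics/c5.png',cv2.resize(p['img'][230:370,250:400,::-1],None,fx=4,fy=4,interpolation=2))"
```

```text
clock: 19.5
position: [0.5993, 0.085, 0.208]
tool_rot: [-3.138, 0.001, 1.615]
force: [1.1, 0.5, 0.5]
grip_width: -0.0003
finger_force: 0.0
clock: 20.0
position: [0.6065, -0.0809, 0.2088]
tool_rot: [3.141, 0.003, 1.608]
force: [0.8, 0.2, -0.5]
grip_width: 0.0004
finger_force: 0.0
plunger_top [(array([ 0.566, -0.383, -0.002]), 0.53)]
cup [(array([ 0.762,  0.002, -0.   ]), 0.79)]
jar [(array([0.42, 0.35, 0.  ]), 0.95)]
bowl [(array([0.68 , 0.321, 0.002]), 0.73)]
spatula [(array([ 0.566, -0.378, -0.004]), 0.74)]
mould [(array([ 0.384, -0.036, -0.   ]), 0.91)]
sample []
stop [(array([0.598, 0.159, 0.001]), 0.66)]
```

View pics/c5.png

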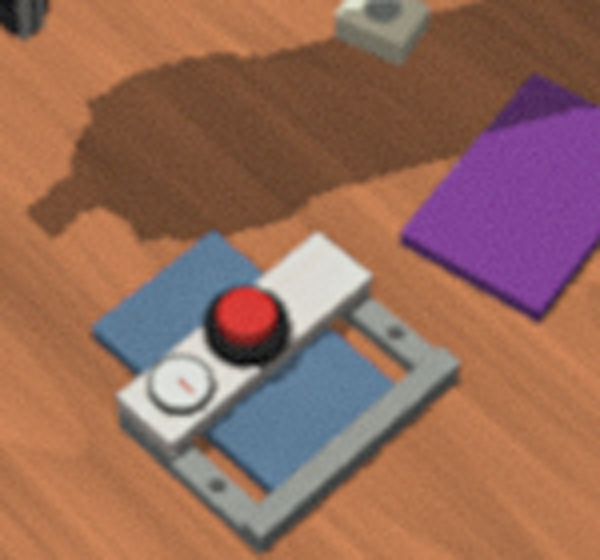

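The tile lies flush along the stop, from (272,490) to (395,385). The plunger is up again at (247,312), and the bystanders the detector found haven't moved.

```bash
python3 -c "
from workcell import bot
print(bot.job_done())"
```

```text
the job is handed in; nothing more can be done
None
```

The job is handed in at about 20 s on the clock: the blue tile is flush against the back stop, and the plunger was then pressed its full 6 mm and came back up; the force on the tool peaked at about 42 N through the fingertips, and the final check did not detect the sample, which the arm never went near.

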